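# Hold a sample tube on the vortex mixer

### The arm

A 6-joint arm with a two-finger parallel gripper is mounted at the origin on a cart in front of the work surface, level with it; the furniture and walls round the work are solid. World frame = base frame: x ahead of the robot, y to its left, z up, the work surface at z = 0. Lengths are in m, angles in rad, forces in N, time in s.
With the tool pointing down it reaches from about 0.35 to 0.975 m from the base axis. Payload 4.9 kg.
Tool frame: the origin (TCP) lies on the front face of the gripper's body, between the roots of the fingers; the fingertips stand ctrl.finger_overhang ahead of it and the grasp point (between the pads) lies 54 mm ahead of it (ctrl.finger_overhang is the distance from the TCP to the fingertips, in m); z points along the fingers, y is the line along which they close (so a half turn about z gives the same grasp; the last joint's range is limited). The gripper opens to 85 mm and grips with 20 to 120 N. Pads are 22 mm wide; open, the fingers measure 114 mm over their backs; the gripper's body (76 mm by 85 mm) begins 54 mm behind the grasp point. The pads swing forward as they close: fully open they stand 13 mm farther back than shut.
Start: joints at [1.198, 0.053, 1.613, -0, 1.476, -0.119], TCP at [0.157, 0.605, 0.304] pointing down, gripper open.
Joint ranges: [-3.01, 3.01], [-1.01, 2.22], [0.06, 2.58], [-1.02, 4.17], [0.09, 2.62], [-3.14, 3.14]. Speed limits (rad/s): [2.57, 2.57, 3.14, 3.14, 3.14, 3.14].

### API

Orientations are given as a rotation vector (axis times angle).
In Python, from station import ctrl, vision gives the robot as it stands. The module is installed in compiled form; this text tells all that it offers.
- The arm moves only by the tool drive_tool, never from a script. Its argument "rows" is a list of rows, each a list of 2 entries, a list of its own where there are three numbers: the shift along the tool's x, y, z in m, then the turn about the tool's z in rad. A call has 1 to 10 rows; each row shifts and turns the commanded pose from where the row before left it, along the tool's axes as they then stand; what a row does not reach is not made up. A row lasts 1/10 s, in which the tool goes at most 50 mm and 8.59 degrees, less where a joint would pass 70% of its speed; a pose out of reach is approached as far as the arm can. A call with a gripper value outside its range is refused whole. "jaw" is the closure, from 0 (fully open) to 1 (shut), set as the call begins (left out, the last holds). The fingers move at their own pace and stop on an object; "grip_force" is the grip in N (left out, the last holds). Time passes only in rows, so rows that do not move let the fingers close. It gives the time, the measured TCP pose, the force, the opening and the grip force at its end, in the units of the state.
- ctrl.get_obs(): the state, without advancing time (a new reading comes with each control period).
- vision.get_image(name): name is "side" or "top"; returns a dict with "image" (400x640x3 uint8, blue, green, red), "vertical_fov" (degrees; the focal length in pixels is half the picture's height over the tangent of half this angle, whatever the lens; pixels are square), "cx", "cy" (the principal point, pixels), "dist_coeffs" ([k1, k2, p1, p2, k3] as OpenCV has them; the pictures are not rectified), "R" (3x3) and "t" (3): a world point X has camera coordinates R X + t. Camera axes: x right, y down, z forward; pixel columns grow to the right and rows downward; lengths in m; the calibration is good to about 2 mm. A picture is of the moment at which its call begins. There is no depth.
- ctrl.finish_job(): hands the job in; it is judged then, once.
The state is a dict: "t": time; "q": joint angles; "dq": joint speeds; "effort": joint torques, N m; "tool_pos": TCP position; "tool_rot": TCP orientation; "contact_force": force on the tool from outside, world axes, zero at the start; "wrist_torque": the same for the moment, N m; "opening": finger opening in m; "grip_force": force on a finger pad.
Only numpy, scipy, OpenCV 4.12 (cv2) and the standard library are available. Lean on these libraries where they do the work, as an engineer would, in place of code of your own. Each camera call takes 0.05 s, during which the arm holds its last target. There are 200 camera calls.

### The job

Mix the sample: switch the vortex mixer on by rocking the far end of its switch fully down, then lift the sample tube out of its wooden block by the cap, stand it upright in the mixer's spring-loaded rubber cup and press gently until the cup is about half-way down its 8 mm stroke, without driving it onto its stop. Keep it pressed there for at least five seconds, and finish while you are still gripping the tube and holding the cup half-way down. Leave both wooden blocks standing, and do not disturb the marker, the reagent bottle and the petri dish.

Things in the scene. Friction and masses are not known exactly. Their poses are not given: they have to be found in the camera images.
- mixer: The vortex mixer: white case 160 x 120 mm (x, y), fixed to the bench; origin at the centre of its underside, z up, its front (switch and dial) faces its own -x, the cup stands towards +x. The case top slopes up from 48 mm above the bench in front to 69 mm behind. A fixed black speed dial (33 mm across, 15 mm high) sits on the case top at x = -40, y = -27 mm.
- mixer_cup (a joint): Downward travel of the rubber cup along vertical, m: 0 is fully up (as it starts), 0.008 is on its stop. It springs back up when let go. Pushing it takes about 2.5 N to start and 0.75 N more for each mm (about 5.5 N half-way, 8.5 N at the stop). Half-way is 0.004.
- cup_seat (a point): Centre of the round floor of the cup's recess; moves with the cup, 96 mm above the bench while the cup is up. The cup is black rubber, 40 mm across; its rim lies 14 mm above this point and its open recess tapers from 28 mm across at the rim to 16 mm at the floor. The cup's axis is vertical and stands at x = +32, y = 0 mm in the mixer's frame.
- mode_switch (a joint): Angle of the rocker switch, rad: 0 is off (the end near the mixer's front is down, as it starts), 0.35 is on (far end fully down). It stays where it is left; friction takes about 2 N at its end.
- switch_far (a point): The spot to press: top face of the rocker's far end, 13 mm beyond its pivot towards the mixer's +x; moves with the rocker and goes down about 4 mm from off to on. The black rocker is 35 mm long (along the mixer's x) and 20 mm wide, on the left half of the case top as seen from its front (y = +26 mm in the mixer's frame), about 66 mm above the bench at this spot while off and 62 mm while on. Its pivot lies across, along the mixer's y.
- sample: The sample tube with a ribbed cap, standing alone in a wooden block (the tubes in the wire rack are others). 81 mm long, 11 to 18 g; glass part 12.4 mm in diameter, cap 15.8 mm in diameter over the top 18 mm. Origin at the centre of its bottom, z along the tube to the cap.
- tube_block: The loose wooden block, 34 x 34 x 56 mm, that holds the sample tube in an 18 mm wide hole open at the top, hole floor 4 mm above the bench; the tube stands 29 mm out of it, the cap's lower edge 11 mm above the block. Origin at the centre of its underside, z up. 55 to 100 g.
- marker_block: The other block of the same size, with a thick marker pen (17 mm thick, 138 mm long) standing in it; origin at the centre of its underside, z up. Leave it alone. The two blocks may have changed places.
- marker: The marker pen standing in the other block, its top 142 mm above the bench; origin at the centre of its lower end, z along the pen. Leave it alone.
- reagent: Amber reagent bottle standing by itself to the left of the mixer (two more stand behind the basket), 48 mm across and 90 mm high; origin at the centre of its underside, z up. Leave it alone.
- petri: Closed petri dish lying flat, 62 mm across and 15 mm high; origin at the centre of its underside, z up. Leave it alone.
Things that resemble listed ones, but are neither listed nor needed, are in the scene too. What is shaped like the tube_block but orange or white is not meant.

How it is judged:
On the way, in this order (a step that is already met when the one before it is completed fails the run):
1. the mixer is switched on: the rocker's far end is fully down (value of joint mode_switch above 0.28 rad), for 0.2 s.
2. the tube is out of its block and held upright by the gripper (z of sample in the frame of tube_block above 0.06 m and contact force between the fingers and sample above 1 N and angle between sample's own z axis and vertical below 0.35 rad), for 0.2 s.
3. the gripped tube stands upright in the cup and keeps it about half-way down for five seconds (value of joint mixer_cup between 0.0025 and 0.006 m and contact force between sample and mixer_cup above 2 N and distance between sample and cup_seat below 0.006 m and angle between sample's own z axis and vertical below 0.26 rad and contact force between the fingers and sample above 1 N and value of joint mode_switch above 0.28 rad), for 5 s.
At the end, for the whole second after the job is handed in: Still holding: the gripped tube stands upright (15 deg) on the recess floor (within 6 mm of its centre) and presses the cup 2.5 to 6 mm down with over 2 N; the arm itself does not touch the mixer; the switch is on (over 0.28 rad); both blocks stand upright; all at rest (all of step 3 and contact force between the arm and mixer below 0.5 N and linear speed of sample below 0.01 m/s and angle between each of tube_block, marker_block's own z axis and vertical below 0.1 rad); the arm keeps its last pose, push and grip.
It fails at once if the tube was rammed into the mixer with more than 20 N (contact force between sample and mixer above 20 N).
It fails at once if the cup was driven onto its stop (value of joint mixer_cup above 0.0076 m).
It fails at once if a wooden block was knocked over or lifted (angle between any of tube_block, marker_block's own z axis and vertical above 0.5 rad or height (world z) of any of tube_block, marker_block above 0.03 m).
It fails at once if the marker, the reagent bottle or the petri dish was disturbed (distance of any of marker, reagent, petri from where it was at the start of the episode above 0.03 m).
It also fails if it takes over 58 s, if anything falls off the work surface, if the arm or the gripper's body presses on something with over 40 N, if the wrist force passes 120 N, or if a joint passes its speed limit or range.

## Working session

There is one attempt and no reset: what is moved stays moved. The work goes in short steps, Python scripts to look and compute and a tool call to move; the robot and the scene stay as the last step left them, time stands still between calls to the robot, and variables do not carry over. Pictures are saved under pics/ and viewed, at most 10 in all, crops included, and the job is handed in when it is done.

Besides the shell and the picture viewer there is one more tool, called after "Request:" by a JSON object that holds its "method" and its "body". drive_tool: Moves the arm, as the interface text tells. Its arguments: {"type":"object","properties":{"rows":{"type":"array","items":{"type":"array"}},"jaw":{"type":"number"},"grip_force":{"type":"number"}},"required":["rows"]}

```bash
mkdir -p pics
cat > h.py <<'E'
import numpy as np, cv2
from station import ctrl, vision
def cam(n):
    d=vision.get_image(n); im=d["image"]; f=im.shape[0]/2/np.tan(np.radians(d["vertical_fov"])/2)
    d["K"]=np.array([[f,0,d["cx"]],[0,f,d["cy"]],[0,0,1]]); d["D"]=np.array(d["dist_coeffs"],float)
    d["R"]=np.array(d["R"]);d["t"]=np.array(d["t"]); return d
def ray(d,u,v):
    p=cv2.undistortPoints(np.array([[[u,v]]],float),d["K"],d["D"])[0,0]
    return -d["R"].T@d["t"], d["R"].T@np.array([p[0],p[1],1])
def onz(d,u,v,z):
    c,r=ray(d,u,v); return c+r*(z-c[2])/r[2]
def proj(d,X):
    return cv2.projectPoints(np.array(X,float).reshape(-1,1,3),cv2.Rodrigues(d["R"])[0],d["t"],d["K"],d["D"])[0].reshape(-1,2)
E
python3 - <<'E'
from h import *
o=ctrl.get_obs()
print(o["t"],o["tool_pos"],o["tool_rot"],o["opening"],ctrl.finger_overhang)
for n in("side","top"):
    d=cam(n); cv2.imwrite(f"pics/{n}0.png",d["image"]); print(n,d["K"],d["D"],-d["R"].T@d["t"],d["R"])
E
```

```text
0.0 [0.15672648 0.60453922 0.30266888] [-3.97544647e-01 -3.11581879e+00  3.10827594e-03] 0.08494713002925074 0.0726
side [[482.24941137   0.         316.84600728]
 [  0.         482.24941137 195.08895346]
 [  0.           0.           1.        ]] [-0.03682696  0.          0.          0.          0.        ] [0.50600107 1.01149539 0.7282287 ] [[-0.99947999 -0.02568112  0.01949945]
 [-0.03048572  0.55556269 -0.83091559]
 [ 0.01050568 -0.83107796 -0.5560567 ]]
top [[471.74315458   0.         323.15457135]
 [  0.         471.74315458 206.26955487]
 [  0.           0.           1.        ]] [-0.12396325  0.          0.          0.          0.        ] [0.32976738 0.07328388 1.12363974] [[ 1.06459586e-03 -9.99947824e-01 -1.01595625e-02]
 [-9.85180178e-01  6.93798187e-04 -1.71521237e-01]
 [ 1.71519336e-01  1.01916004e-02 -9.85128037e-01]]
```

View pics/side0.png

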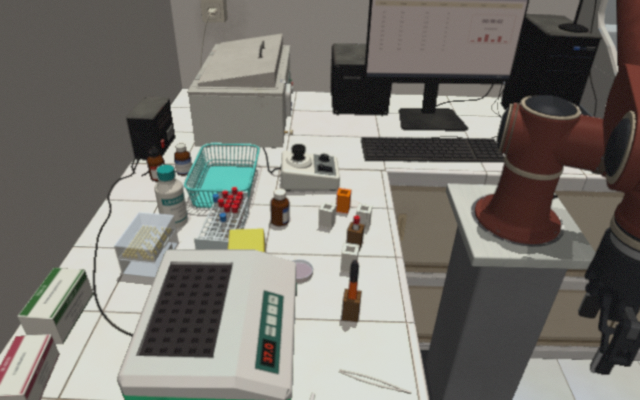

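View pics/top0.png

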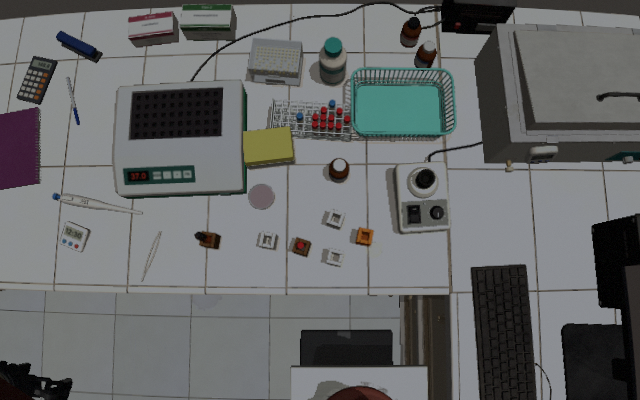

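The pictures show the mixer (top: cup 423,181; rocker 414,213; dial 437,212), the sample block with a red cap (top 302,246; side 357,221), and the marker block (top 208,240; side 352,300). I'll enlarge both.

Run:
```python
import cv2,numpy as np
t=cv2.imread("pics/top0.png");s=cv2.imread("pics/side0.png")
a=cv2.resize(t[150:280,270:460],None,fx=4,fy=4,interpolation=cv2.INTER_CUBIC)
cv2.imwrite("pics/ta.png",a)
b=cv2.resize(s[135:275,265:385],None,fx=4.2,fy=4.2,interpolation=cv2.INTER_CUBIC)
cv2.imwrite("pics/sa.png",b)
```

```text
(no output)
```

View pics/ta.png

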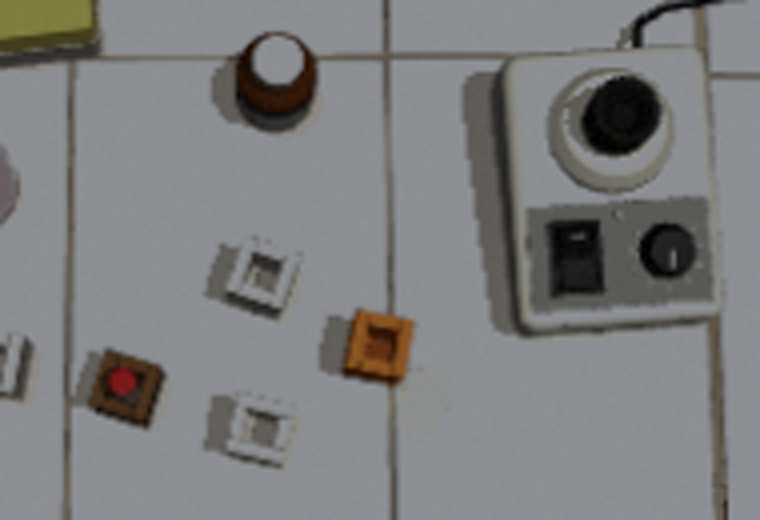

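View pics/sa.png

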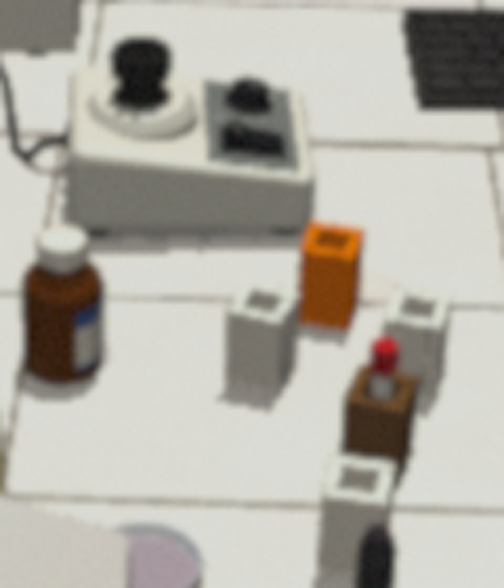

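Crops: the cup rim is at top (425,178.5) and side (298.6,147). The red cap top is at top (300.7,245) and side (356.7,217). The rocker spans top (407–420, 205–224).

```bash
cat > m.py <<'E'
from h import *
T=cam("top");S=cam("side")
def tri(a,b):
    (c1,r1),(c2,r2)=ray(T,*a),ray(S,*b)
    k=np.linalg.lstsq(np.stack([r1,-r2],1),c2-c1,rcond=None)[0]
    p,q=c1+k[0]*r1,c2+k[1]*r2; return (p+q)/2,np.linalg.norm(p-q)
def tc(x,y): return ((x+.5)/4+270-.5,(y+.5)/4+150-.5)
def sc(x,y): return ((x+.5)/4.2+265-.5,(y+.5)/4.2+135-.5)
E
python3 - <<'E'
from m import *
np.set_printoptions(precision=4,suppress=True)
def red(d,box):
    x0,y0,x1,y1=box; im=d["image"][y0:y1,x0:x1]; h=cv2.cvtColor(im,cv2.COLOR_BGR2HSV)
    m=((h[...,0]<6)|(h[...,0]>172))&(h[...,1]>150)&(h[...,2]>100)
    v,u=np.nonzero(m); return (u.mean()+x0,v.mean()+y0),(u.min()+x0,u.max()+x0,v.min()+y0,v.max()+y0,m.sum())
rt=red(T,(285,230,320,262)); rs=red(S,(340,205,375,235)); print(rt,rs)
print("cap",tri(rt[0],rs[0]), onz(T,*rt[0],.083))
print("cap from side z=.076",onz(S,*rs[0],.076))
print("cup tri",tri(tc(621,114),sc(141,50)),onz(T,*tc(621,114),.11),onz(S,*sc(141,50),.11))
print("dial",onz(T,*tc(667,248),.068),onz(S,*sc(249,90),.068))
for p in [(525,335),(720,310),(703,45),(505,60)]: print("corner",p,onz(T,*tc(*p),.048 if p[1]>200 else .069))
for p in [(575,222),(575,295),(549,257),(603,257)]: print("rocker",onz(T,*tc(*p),.064))
print("reagent",onz(T,*tc(277,58),.09))
E
```

```text
((np.float64(300.2962962962963), np.float64(244.77777777777777)), (np.int64(298), np.int64(303), np.int64(242), np.int64(247), np.int64(27))) ((np.float64(356.6), np.float64(217.6)), (np.int64(355), np.int64(358), np.int64(216), np.int64(219), np.int64(15)))
cap (array([0.4254, 0.1344, 0.0834]), np.float64(0.001813750646507277)) [0.4245 0.1345 0.083 ]
cap from side z=.076 [0.4254 0.124  0.076 ]
cup tri (array([ 0.5715, -0.1412,  0.112 ]), np.float64(0.005181446808800701)) [ 0.5693 -0.1413  0.11  ] [ 0.5743 -0.1464  0.11  ]
dial [ 0.501  -0.1737  0.068 ] [ 0.5038 -0.1731  0.068 ]
corner (525, 335) [ 0.4537 -0.0941  0.048 ]
corner (720, 310) [ 0.4679 -0.208   0.048 ]
corner (703, 45) [ 0.6203 -0.1998  0.069 ]
corner (505, 60) [ 0.6109 -0.0837  0.069 ]
rocker [ 0.5168 -0.1221  0.064 ]
rocker [ 0.4747 -0.1208  0.064 ]
rocker [ 0.4965 -0.1065  0.064 ]
rocker [ 0.4965 -0.1376  0.064 ]
reagent [0.6064 0.0485 0.09  ]
```

Sizes and heights check out: the two views miss by 2–5 mm and the mixer yaw is about 4.5°. Targets: cup (0.571,-0.142), switch_far (0.510,-0.121), cap (0.425,0.134). I'll go above the switch with the fingers shut.

Request:
{"method": "drive_tool", "body": {"rows": [[[-0.026, -0.031, 0], 0], [[-0.026, -0.031, 0], 0], [[-0.026, -0.031, 0], 0], [[-0.026, -0.031, 0], 0], [[-0.026, -0.031, 0], 0], [[-0.026, -0.031, 0], 0], [[-0.026, -0.031, 0], 0], [[-0.026, -0.031, 0], 0], [[-0.026, -0.031, 0], 0], [[-0.026, -0.031, 0], 0]], "jaw": 1, "grip_force": 30}}

```text
t: 1.2
tool_pos: [0.331, 0.2381, 0.3039]
tool_rot: [0.397, 3.116, 0.0]
contact_force: [0.6, 0.4, -0.6]
opening: -0.0002
grip_force: 0.0
```

Request:
{"method": "drive_tool", "body": {"rows": [[[-0.026, -0.031, 0], 0], [[-0.026, -0.031, 0], 0], [[-0.026, -0.031, 0], 0], [[-0.026, -0.031, 0], 0], [[-0.026, -0.031, 0], 0], [[-0.026, -0.031, 0], 0], [[-0.026, -0.031, 0], 0], [[-0.026, -0.031, 0], 0], [[-0.026, -0.031, 0], 0], [[-0.0, -0.0, 0], 0]]}}

```text
t: 2.2
tool_pos: [0.4882, -0.0927, 0.3036]
tool_rot: [-0.405, -3.115, 0.002]
contact_force: [0.1, -0.5, 0.9]
opening: -0.0001
grip_force: 0.0
```

```bash
cat >> h.py <<'E'
from scipy.spatial.transform import Rotation
np.set_printoptions(precision=4,suppress=True)
def need(x,y,z):
    o=ctrl.get_obs(); R=Rotation.from_rotvec(o["tool_rot"]).as_matrix()
    print("t",o["t"],"tcp",o["tool_pos"],"zaxis",R[:,2],"F",o["contact_force"],"open",o["opening"],o["grip_force"]); print("shift tool",R.T@(np.array([x,y,z])-o["tool_pos"]),"xaxis",R[:,0])
E
python3 -c "
from h import *
need(.511,-.1205,.16)"
```

```text
t 2.2 tcp [ 0.4882 -0.0927  0.3036] zaxis [-0.0005 -0.001  -1.    ] F [ 0.0765 -0.4724  0.9372] open -7.288025034307875e-05 0.0
shift tool [-0.0292 -0.0209  0.1436] xaxis [-0.9668  0.2556  0.0003]
```

Request:
{"method": "drive_tool", "body": {"rows": [[[-0.01, -0.007, 0.04], 0], [[-0.01, -0.007, 0.04], 0], [[-0.009, -0.007, 0.03], 0], [[0, 0, 0.02], 0], [[0, 0, 0.013], 0], [[0, 0, 0], 0], [[0, 0, 0], 0]]}}

```text
t: 2.9
tool_pos: [0.5103, -0.1166, 0.1618]
tool_rot: [0.397, 3.115, -0.0]
contact_force: [0.5, 0.1, 0.2]
opening: 0.0002
grip_force: 0.0
```

Run:
```python
from h import *
need(.511,-.1205,.1386)
d=cam("side");s=cam("top")
a=cv2.resize(d["image"][120:210,260:360],None,fx=4,fy=4,interpolation=cv2.INTER_CUBIC)
b=cv2.resize(s["image"][160:250,370:470],None,fx=4,fy=4,interpolation=cv2.INTER_CUBIC)
cv2.imwrite("pics/sw.png",np.hstack([a,b]))
```

```text
t 2.9 tcp [ 0.5103 -0.1166  0.1618] zaxis [ 0.001  -0.0003 -1.    ] F [0.4945 0.1018 0.2289] open 0.000223492259314195 0.0
shift tool [-0.0016 -0.0036  0.0232] xaxis [-0.9681  0.2506 -0.0011]
```

View pics/sw.png

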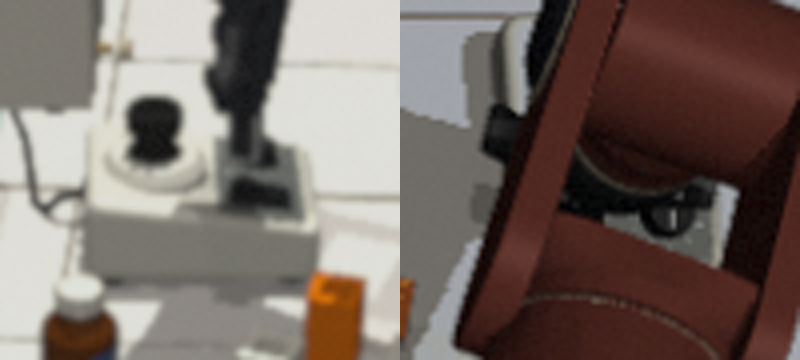

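The side view has the fingertips at crop (248,160), just over the rocker's far end at (237,183). The top view is blocked by the arm. I'll press down with small steps.

Request:
{"method": "drive_tool", "body": {"rows": [[[-0.002, -0.004, 0.01], 0], [[0, 0, 0.007], 0], [[0, 0, 0.004], 0], [[0, 0, 0.002], 0], [[0, 0, 0.002], 0], [[0, 0, 0.001], 0], [[0, 0, 0], 0]]}}

```text
t: 3.7
tool_pos: [0.5111, -0.1213, 0.1351]
tool_rot: [0.397, 3.116, -0.001]
contact_force: [0.8, 0.3, 3.1]
opening: -0.0002
grip_force: 1.2
```

Request:
{"method": "drive_tool", "body": {"rows": [[[0, 0, 0.001], 0], [[0, 0, 0], 0], [[0, 0, 0], 0]]}}

```text
t: 4.0
tool_pos: [0.5112, -0.1213, 0.1345]
tool_rot: [0.397, 3.116, -0.001]
contact_force: [1.1, 0.4, 5.7]
opening: -0.0001
grip_force: 2.6
```

Request:
{"method": "drive_tool", "body": {"rows": [[[0, 0, 0.001], 0], [[0, 0, 0], 0], [[0, 0, 0], 0]]}}

```text
t: 4.3
tool_pos: [0.5113, -0.1214, 0.1343]
tool_rot: [0.397, 3.116, -0.0]
contact_force: [-1.3, 1.4, 9.5]
opening: 0.0
grip_force: 5.1
```

Request:
{"method": "drive_tool", "body": {"rows": [[[0, 0, 0.001], 0], [[0, 0, 0], 0], [[0, 0, 0], 0]]}}

```text
t: 4.6
tool_pos: [0.5114, -0.1214, 0.1343]
tool_rot: [0.397, 3.116, -0.001]
contact_force: [-3.6, 1.3, 15.3]
opening: -0.0002
grip_force: 7.7
```

The switch sits on its stop: the tip is at 0.0617 m and force rises with no motion. Now up, open and over to the tube.

Request:
{"method": "drive_tool", "body": {"rows": [[[0, 0, -0.03], 0], [[0, 0, -0.04], 0], [[0.01, 0.02, -0.03], 0], [[0.02, 0.03, 0], 0], [[0.025, 0.04, 0], 0], [[0.025, 0.04, 0], 0], [[0.025, 0.04, 0], 0], [[0.02, 0.03, 0], 0], [[0.02, 0.025, 0], 0], [[0, 0, 0], 0]], "jaw": 0}}

```text
t: 5.6
tool_pos: [0.4246, 0.1352, 0.2303]
tool_rot: [-0.39, -3.113, 0.001]
contact_force: [-0.7, -0.4, -0.9]
opening: 0.0855
grip_force: 0.0
```

Run:
```python
from h import *
need(.425,.133,.165)
d=cam("top");cv2.imwrite("pics/sw2.png",d["image"])
m=cv2.resize(d["image"][190:240,390:460],None,fx=8,fy=8,interpolation=cv2.INTER_CUBIC);cv2.imwrite("pics/sw3.png",m)
```

```text
t 5.6 tcp [0.4246 0.1352 0.2303] zaxis [-0.0041 -0.0003 -1.    ] F [-0.7301 -0.3899 -0.8936] open 0.08553286805897867 0.0
shift tool [-0.0012 -0.0019  0.0653] xaxis [-0.9691  0.2464  0.0039]
```

View pics/sw3.png

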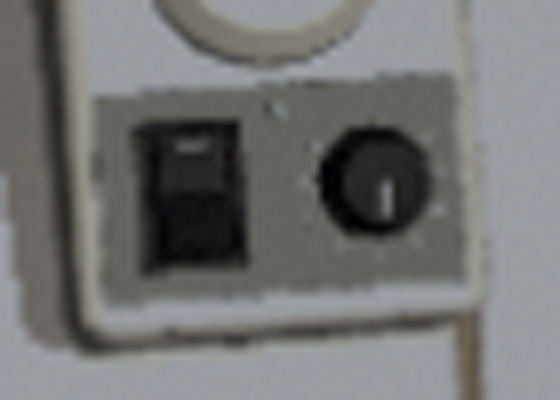

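The switch's far half reads as down (crop 190,160). Now lower onto the cap.

Request:
{"method": "drive_tool", "body": {"rows": [[[-0.001, -0.001, 0.03], 0], [[0, 0, 0.03], 0], [[0, 0, 0.02], 0], [[0, 0, 0.01], 0], [[0, 0, 0.006], 0], [[0, 0, 0], 0]], "jaw": 0.4}}

```text
t: 6.25
tool_pos: [0.4277, 0.1313, 0.1355]
tool_rot: [-0.399, -3.115, 0.001]
contact_force: [-0.1, 0.4, -0.2]
opening: 0.051
grip_force: 0.0
```

Run:
```python
from h import *
need(.425,.134,.133)
d=cam("side")
cv2.imwrite("pics/gr.png",cv2.resize(d["image"][170:260,310:410],None,fx=5,fy=5,interpolation=cv2.INTER_CUBIC))
```

```text
t 6.25 tcp [0.4277 0.1313 0.1355] zaxis [-0.0012 -0.0004 -1.    ] F [-0.1409  0.3516 -0.2483] open 0.05102934153930366 0.0
shift tool [0.0033 0.002  0.0025] xaxis [-0.9678  0.2519  0.0011]
```

View pics/gr.png

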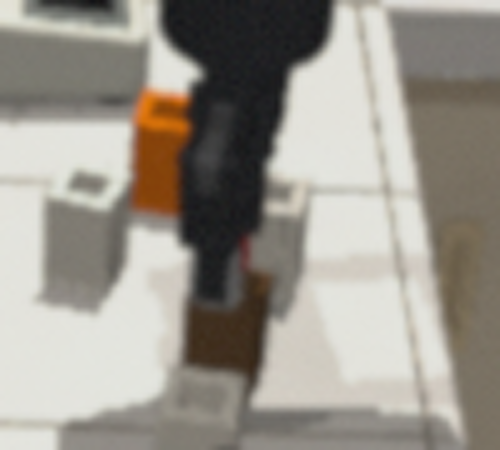

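The near finger (215,280) covers the cap, and a sliver of red shows on its right (245,250). The yawed fingers explain that. I'll correct 3 mm and close.

Request:
{"method": "drive_tool", "body": {"rows": [[[0.003, 0.002, 0.003], 0], [[0, 0, 0], 0], [[0, 0, 0], 0]]}}

```text
t: 6.6
tool_pos: [0.4256, 0.1347, 0.1335]
tool_rot: [0.397, 3.115, 0.0]
contact_force: [0.1, -0.2, 0.3]
opening: 0.0513
grip_force: 0.0
```

Request:
{"method": "drive_tool", "body": {"rows": [[[0, 0, 0], 0], [[0, 0, 0], 0], [[0, 0, 0], 0], [[0, 0, 0], 0], [[0, 0, 0], 0], [[0, 0, 0], 0]], "jaw": 1, "grip_force": 40}}

```text
t: 7.2
tool_pos: [0.4256, 0.1345, 0.1331]
tool_rot: [0.398, 3.116, 0.0]
contact_force: [-0.1, -0.8, 2.8]
opening: 0.0142
grip_force: 38.9
```

Request:
{"method": "drive_tool", "body": {"rows": [[[0, 0, -0.01], 0], [[0, 0, -0.02], 0], [[0, 0, -0.03], 0], [[0, 0, -0.03], 0], [[0, 0, -0.03], 0], [[0, 0, -0.02], 0], [[0, 0, -0.01], 0], [[0, 0, 0], 0], [[0, 0, 0], 0], [[0, 0, 0], 0]]}}

```text
t: 8.2
tool_pos: [0.4247, 0.1344, 0.2811]
tool_rot: [-0.397, -3.113, 0.001]
contact_force: [0.8, -0.1, -0.8]
opening: 0.014
grip_force: 38.9
```

Run:
```python
from h import *
need(.571,-.142,.28)
d=cam("side"); t=cam("top")
cv2.imwrite("pics/lift.png",np.hstack([cv2.resize(d["image"][130:260,310:410],None,fx=4,fy=4,interpolation=cv2.INTER_CUBIC),cv2.resize(t["image"][150:280,270:370],None,fx=4,fy=4,interpolation=cv2.INTER_CUBIC)]))
```

```text
t 8.2 tcp [0.4247 0.1344 0.2811] zaxis [-0.0031 -0.0004 -1.    ] F [ 0.8372 -0.0996 -0.7906] open 0.014041388992669289 38.94598066806793
shift tool [-0.211  -0.2308  0.0008] xaxis [-0.9679  0.2511  0.0029]
```

View pics/lift.png

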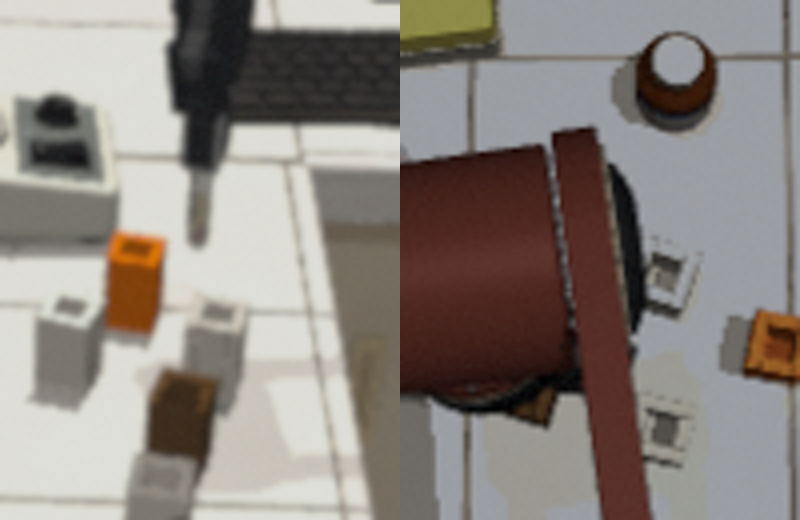

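The tube hangs from the gripper, almost vertical (side crop 202,175 → 199,245), and the block still stands. I'll check where the tube's bottom is relative to the TCP.

Run:
```python
from h import *
p=ctrl.get_obs()["tool_pos"]; d=cam("side")
for z in (.152,.17,.190): print(z,proj(d,[p[0],p[1],z]),"left/right edges",proj(d,[p[0]+.0062,p[1],z]),proj(d,[p[0]-.0062,p[1],z]))
g=d["image"][165:200,348:374].astype(int)
for v in range(4,35,2): print(v+165,(g[v].sum(1)//3))
```

```text
0.152 [[359.3424 192.3253]] left/right edges [[356.4921 192.2384]] [[362.1928 192.4121]]
0.17 [[359.914  185.3554]] left/right edges [[357.0363 185.2679]] [[362.7918 185.4429]]
0.19 [[360.5613 177.4525]] left/right edges [[357.6526 177.3643]] [[363.4701 177.5408]]
169 [169 169 168 166 164 161 134  97  60  35  31  28  31  25  46  72  89 120
 153 170 177 180 186 187 186 185]
171 [215 215 214 214 214 211 190 150 108  79  65  58  52  52  59  85 122 172
 203 212 213 208 207 207 205 207]
173 [219 219 219 218 219 219 219 213 195 152 111 105 108 106 113 145 184 212
 218 219 219 220 220 220 219 220]
175 [219 219 218 218 219 219 219 218 208 164 120 118 127 126 143 188 214 219
 219 219 219 220 219 219 220 218]
177 [219 219 220 220 218 218 218 216 194 149 115 118 124 126 148 193 215 219
 219 219 219 219 219 219 219 219]
179 [219 219 219 219 218 219 219 215 192 144 107 106 108 119 150 195 216 219
 219 219 219 219 218 218 218 219]
181 [219 219 219 219 219 219 219 213 181 132 101 103 107 115 152 197 216 218
 219 218 218 218 218 218 218 218]
183 [219 219 219 220 219 219 219 212 176 123  97 101 108 1
[... 240 characters left out ...]

 219 218 219 218 219 219 219 219]
189 [164 174 181 194 211 217 218 213 181 134 104  97 105 141 192 215 219 219
 218 219 218 219 219 219 218 218]
191 [103 114 131 167 203 216 219 217 203 176 149 145 157 184 211 217 219 218
 218 218 219 219 219 219 219 218]
193 [112 113 125 165 204 217 219 219 219 217 211 209 213 217 218 218 219 219
 219 219 219 219 218 218 218 218]
195 [109  98 120 180 214 219 219 219 219 220 219 219 219 219 219 219 219 218
 219 219 219 218 219 218 220 219]
197 [ 75  75 118 183 215 219 219 218 219 219 219 219 219 219 219 219 219 219
 219 219 218 218 219 219 219 219]
199 [ 70  70 120 184 215 219 218 219 219 219 220 219 220 220 219 219 220 219
 220 220 219 220 219 219 220 219]
```

The tube is vertical and about 1.6 mm +x of the TCP in the side view, which is within calibration error. Its bottom is at about TCP − 0.129, so floor contact should come at TCP z ≈ 0.225. Moving above the cup.

Request:
{"method": "drive_tool", "body": {"rows": [[[-0.01, -0.011, 0], 0], [[-0.025, -0.028, 0], 0], [[-0.03, -0.033, 0], 0], [[-0.03, -0.033, 0], 0], [[-0.03, -0.033, 0], 0], [[-0.03, -0.033, 0], 0], [[-0.025, -0.028, 0], 0], [[-0.02, -0.02, 0], 0], [[-0.011, -0.012, 0], 0], [[0, 0, 0], 0]]}}

```text
t: 9.35
tool_pos: [0.5719, -0.1434, 0.2821]
tool_rot: [-0.4, -3.115, -0.0]
contact_force: [-0.4, 0.5, 0.2]
opening: 0.0142
grip_force: 39.0
```

Request:
{"method": "drive_tool", "body": {"rows": [[[0, 0, 0.01], 0], [[0, 0, 0], 0], [[0, 0, 0], 0], [[0, 0, 0], 0]]}}

```text
t: 9.75
tool_pos: [0.5714, -0.1412, 0.273]
tool_rot: [0.396, 3.116, 0.0]
contact_force: [-1.0, -0.1, -0.7]
opening: 0.0143
grip_force: 39.0
```

Run:
```python
from h import *
need(.571,-.142,.26)
p=ctrl.get_obs()["tool_pos"]
d=cam("side")
print("tubebottom",proj(d,[[*p[:2],p[2]-.129],[*p[:2],p[2]-.1]]),"cup",proj(d,[[.571,-.142,.11],[.591,-.142,.11],[.551,-.142,.11],[.571,-.122,.11],[.571,-.162,.11]]))
cv2.imwrite("pics/cup.png",cv2.resize(d["image"][100:200,250:350],None,fx=6,fy=6,interpolation=cv2.INTER_CUBIC))
```

```text
t 9.75 tcp [ 0.5714 -0.1412  0.273 ] zaxis [ 0.0001  0.0001 -1.    ] F [-0.9844 -0.0941 -0.7336] open 0.014261547299297909 39.00121092796326
shift tool [ 0.0002 -0.0009  0.013 ] xaxis [-0.9683  0.2499 -0.0001]
tubebottom [[299.1344 136.1536]
 [299.1277 126.2544]] cup [[299.3125 147.3222]
 [291.9231 147.1069]
 [306.7052 147.5384]
 [298.8926 150.8663]
 [299.7218 143.8679]]
```

View pics/cup.png

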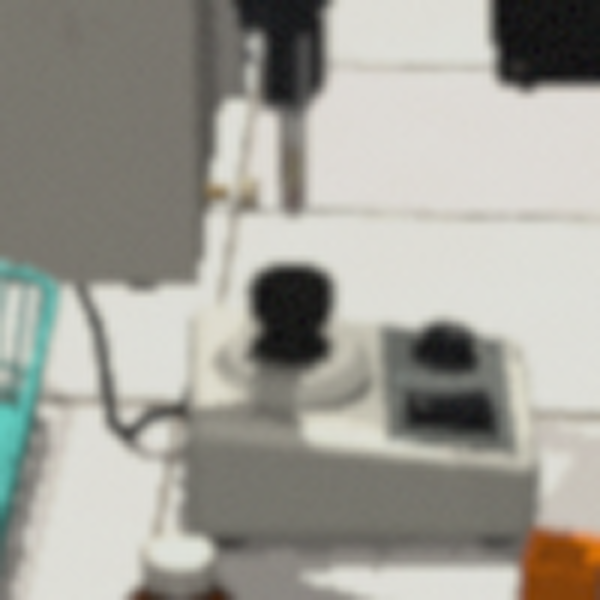

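The tube (crop x≈292) is centred over the cup (250–335, centre 292), and the cup's rim rows match y = −0.142. I'll descend into the recess while watching the force.

Request:
{"method": "drive_tool", "body": {"rows": [[[0, 0, 0.012], 0], [[0, 0, 0.01], 0], [[0, 0, 0.008], 0], [[0, 0, 0.006], 0], [[0, 0, 0], 0], [[0, 0, 0], 0], [[0, 0, 0], 0]]}}

```text
t: 10.5
tool_pos: [0.5719, -0.1422, 0.2375]
tool_rot: [0.398, 3.115, -0.0]
contact_force: [-1.0, -0.7, -0.6]
opening: 0.0142
grip_force: 39.0
```

```bash
python3 -c "
from h import *
need(.571,-.142,.225)"
```

```text
t 10.5 tcp [ 0.5719 -0.1422  0.2375] zaxis [ 0.0009 -0.0003 -1.    ] F [-0.9929 -0.6892 -0.6447] open 0.014237719070100885 39.00136470794678
shift tool [ 0.001  -0.      0.0125] xaxis [-0.968   0.2511 -0.001 ]
```

Request:
{"method": "drive_tool", "body": {"rows": [[[0, 0, 0.004], 0], [[0, 0, 0.003], 0], [[0, 0, 0.002], 0], [[0, 0, 0.001], 0], [[0, 0, 0], 0], [[0, 0, 0], 0]]}}

```text
t: 11.1
tool_pos: [0.5716, -0.1422, 0.2269]
tool_rot: [0.398, 3.116, -0.0]
contact_force: [-0.0, -0.5, -0.1]
opening: 0.0145
grip_force: 38.9
```

Request:
{"method": "drive_tool", "body": {"rows": [[[0, 0, 0.001], 0], [[0, 0, 0.001], 0], [[0, 0, 0], 0], [[0, 0, 0], 0]]}}

```text
t: 11.5
tool_pos: [0.5718, -0.1423, 0.2252]
tool_rot: [0.398, 3.116, -0.001]
contact_force: [1.0, -1.2, 1.1]
opening: 0.0142
grip_force: 39.1
```

Contact is coming at about 0.225, as expected.

Request:
{"method": "drive_tool", "body": {"rows": [[[0, 0, 0.001], 0], [[0, 0, 0], 0], [[0, 0, 0], 0]]}}

```text
t: 11.8
tool_pos: [0.5718, -0.1422, 0.2243]
tool_rot: [0.397, 3.116, -0.001]
contact_force: [-0.5, -1.6, 2.9]
opening: 0.0148
grip_force: 39.3
```

Request:
{"method": "drive_tool", "body": {"rows": [[[0, 0, 0.001], 0], [[0, 0, 0], 0], [[0, 0, 0], 0]]}}

```text
t: 12.1
tool_pos: [0.5718, -0.1422, 0.2232]
tool_rot: [0.398, 3.116, -0.0]
contact_force: [1.1, -2.9, 3.7]
opening: 0.0143
grip_force: 39.4
```

Request:
{"method": "drive_tool", "body": {"rows": [[[0, 0, 0.001], 0], [[0, 0, 0], 0], [[0, 0, 0], 0]]}}

```text
t: 12.4
tool_pos: [0.5718, -0.1422, 0.2221]
tool_rot: [0.398, 3.116, -0.0]
contact_force: [-0.4, -2.0, 5.1]
opening: 0.014
grip_force: 39.4
```

There is a small −y side force, so I'll ease 1 mm that way and press about 1 mm more.

Request:
{"method": "drive_tool", "body": {"rows": [[[0, -0.001, 0], 0], [[0, 0, 0], 0], [[0, 0, 0], 0]]}}

```text
t: 12.7
tool_pos: [0.5715, -0.1428, 0.222]
tool_rot: [0.398, 3.116, 0.001]
contact_force: [1.0, -0.2, 4.9]
opening: 0.0144
grip_force: 39.4
```

Request:
{"method": "drive_tool", "body": {"rows": [[[0, -0.001, 0.001], 0], [[0, 0, 0], 0], [[0, 0, 0], 0], [[0, 0, 0], 0]]}}

```text
t: 13.1
tool_pos: [0.5714, -0.1435, 0.2211]
tool_rot: [0.397, 3.116, 0.002]
contact_force: [1.2, 0.3, 5.4]
opening: 0.0143
grip_force: 39.3
```

Request:
{"method": "drive_tool", "body": {"rows": [[[0, 0, 0], 0], [[0, 0, 0], 0], [[0, 0, 0], 0]]}}

```text
t: 13.4
tool_pos: [0.5714, -0.1435, 0.2211]
tool_rot: [0.397, 3.116, 0.002]
contact_force: [1.0, 1.8, 6.2]
opening: 0.0137
grip_force: 39.3
```

Run:
```python
from h import *
F=[]
for i in range(10):
    d=cam("side"); F.append(ctrl.get_obs()["contact_force"])
print(np.mean(F,0),np.std(F,0)); need(.571,-.142,.221)
p=ctrl.get_obs()["tool_pos"]
b=cv2.imread("pics/side0.png")
# cup descent: dark-edge row of the cup's rim now vs start, columns beside the tube
for im in (b,d["image"]):
    g=im[138:150,290:308].astype(int).sum(2)//3
    print(g[:, [2,3,4,13,14]].T)
cv2.imwrite("pics/end.png",cv2.resize(d["image"][90:190,250:350],None,fx=6,fy=6,interpolation=cv2.INTER_CUBIC))
```

```text
[1.0391 1.0159 5.365 ] [0.3759 0.211  0.4213]
t 13.9 tcp [ 0.5714 -0.1435  0.2211] zaxis [ 0.0007  0.0013 -1.    ] F [0.8779 0.8676 5.5552] open 0.013922520644242148 39.33531045913696
shift tool [0.0007 0.0014 0.0001] xaxis [-0.968   0.2509 -0.0004]
[[214 215 215 215 214 212 195 159 120  89  69  70]
 [216 214 214 214 214 208 174 116  67  46  37  32]
 [216 214 215 214 211 195 146  81  37  29  32  31]
 [214 215 215 215 214 202 166 104  55  36  34  33]
 [214 216 215 216 215 211 187 144  98  68  60  59]]
[[219 220 220 219 220 220 218 208 173 127  94  82]
 [219 220 219 220 219 220 217 194 138  80  44  34]
 [219 220 219 219 220 219 211 177 111  55  30  28]
 [219 220 219 219 220 220 214 185 125  67  40  33]
 [220 220 220 220 220 220 217 206 172 127  93  70]]
```

View pics/end.png

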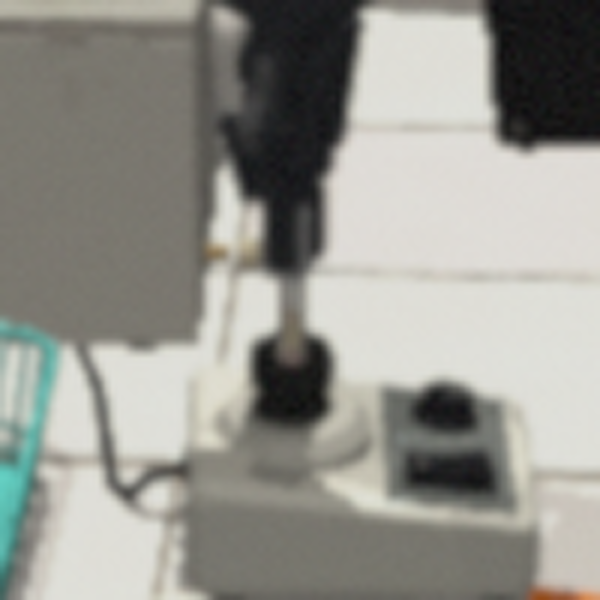

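The tube stands in the cup (crop 290,360). The rim has dropped about 1.2 px, or 3.5 mm, and the mean force of 5.4 N means about 3.9 mm, so it is half-way down. Now I hold.

Request:
{"method": "drive_tool", "body": {"rows": [[[0, 0, 0], 0], [[0, 0, 0], 0], [[0, 0, 0], 0], [[0, 0, 0], 0], [[0, 0, 0], 0], [[0, 0, 0], 0], [[0, 0, 0], 0], [[0, 0, 0], 0], [[0, 0, 0], 0], [[0, 0, 0], 0]]}}

```text
t: 14.9
tool_pos: [0.5714, -0.1435, 0.2211]
tool_rot: [0.397, 3.116, 0.002]
contact_force: [1.0, 0.3, 5.5]
opening: 0.0142
grip_force: 39.3
```

Request:
{"method": "drive_tool", "body": {"rows": [[[0, 0, 0], 0], [[0, 0, 0], 0], [[0, 0, 0], 0], [[0, 0, 0], 0], [[0, 0, 0], 0], [[0, 0, 0], 0], [[0, 0, 0], 0], [[0, 0, 0], 0], [[0, 0, 0], 0], [[0, 0, 0], 0]]}}

```text
t: 15.9
tool_pos: [0.5714, -0.1435, 0.2211]
tool_rot: [0.397, 3.116, 0.002]
contact_force: [0.7, 0.3, 5.5]
opening: 0.0146
grip_force: 39.3
```

Request:
{"method": "drive_tool", "body": {"rows": [[[0, 0, 0], 0], [[0, 0, 0], 0], [[0, 0, 0], 0], [[0, 0, 0], 0], [[0, 0, 0], 0], [[0, 0, 0], 0], [[0, 0, 0], 0], [[0, 0, 0], 0], [[0, 0, 0], 0], [[0, 0, 0], 0]]}}

```text
t: 16.9
tool_pos: [0.5714, -0.1435, 0.2211]
tool_rot: [0.397, 3.116, 0.002]
contact_force: [0.9, 0.9, 5.8]
opening: 0.0142
grip_force: 39.3
```

Request:
{"method": "drive_tool", "body": {"rows": [[[0, 0, 0], 0], [[0, 0, 0], 0], [[0, 0, 0], 0], [[0, 0, 0], 0], [[0, 0, 0], 0], [[0, 0, 0], 0], [[0, 0, 0], 0], [[0, 0, 0], 0], [[0, 0, 0], 0], [[0, 0, 0], 0]]}}

```text
t: 17.9
tool_pos: [0.5714, -0.1435, 0.2211]
tool_rot: [0.397, 3.116, 0.002]
contact_force: [1.0, 0.6, 5.8]
opening: 0.014
grip_force: 39.3
```

Request:
{"method": "drive_tool", "body": {"rows": [[[0, 0, 0], 0], [[0, 0, 0], 0], [[0, 0, 0], 0], [[0, 0, 0], 0], [[0, 0, 0], 0], [[0, 0, 0], 0], [[0, 0, 0], 0], [[0, 0, 0], 0], [[0, 0, 0], 0], [[0, 0, 0], 0]]}}

```text
t: 18.9
tool_pos: [0.5714, -0.1435, 0.2211]
tool_rot: [0.397, 3.116, 0.002]
contact_force: [0.7, 2.0, 5.7]
opening: 0.0143
grip_force: 39.3
```

Request:
{"method": "drive_tool", "body": {"rows": [[[0, 0, 0], 0], [[0, 0, 0], 0], [[0, 0, 0], 0], [[0, 0, 0], 0], [[0, 0, 0], 0], [[0, 0, 0], 0], [[0, 0, 0], 0], [[0, 0, 0], 0], [[0, 0, 0], 0], [[0, 0, 0], 0]]}}

```text
t: 19.9
tool_pos: [0.5714, -0.1435, 0.2211]
tool_rot: [0.397, 3.116, 0.002]
contact_force: [1.2, 0.7, 6.1]
opening: 0.0141
grip_force: 39.3
```

Request:
{"method": "drive_tool", "body": {"rows": [[[0, 0, 0], 0], [[0, 0, 0], 0], [[0, 0, 0], 0], [[0, 0, 0], 0], [[0, 0, 0], 0], [[0, 0, 0], 0], [[0, 0, 0], 0], [[0, 0, 0], 0], [[0, 0, 0], 0], [[0, 0, 0], 0]]}}

```text
t: 20.9
tool_pos: [0.5714, -0.1435, 0.2211]
tool_rot: [0.397, 3.116, 0.002]
contact_force: [1.4, 0.1, 5.0]
opening: 0.0139
grip_force: 39.3
```

Steady at about 5.6 N for 7 s.

```bash
python3 -c "
from station import ctrl
print(ctrl.finish_job())"
```

```text
the job is handed in; nothing more can be done
None
```

I handed the job in at about 21 s, without a verdict from the judge: the mixer is switched on, and the gripped tube stands in the cup, pressed about half-way down (about 5.6 N) and held for over 7 s.

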